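# Unstack the sharpening stones and put each in its place

## Robot

A 6-joint arm with a two-finger parallel gripper is mounted at the origin on a cart in front of the work surface, level with it; the furniture and walls round the work are solid. World frame = base frame: x ahead of the robot, y to its left, z up, the work surface at z = 0. Lengths are in mm, angles in rad, forces in N, time in s.
With the tool pointing down it reaches from about 275 to 825 mm from the base axis. Payload 4.9 kg.
Tool frame: the origin (TCP) lies at the very end of the fingers, on their centre line; the grasp point (between the pads) lies 19 mm behind it; z points along the fingers, y is the line along which they close (so a half turn about z gives the same grasp; the last joint's range is limited). The gripper opens to 85 mm and grips with 20 to 120 N. Pads are 22 mm wide; open, the fingers measure 114 mm over their backs; the gripper's body (76 mm by 85 mm) begins 54 mm behind the grasp point. The pads swing forward as they close: fully open they stand 13 mm farther back than shut.
Start: joints at [1.144, 0.326, -0.193, 1.052, 0, 1.437], TCP at [158.743, 526.611, 201.581] pointing down, gripper open.
Joint ranges: [-2.65, 2.65], [-0.97, 1.79], [-1.3, 1.35], [-1.93, 2.1], [-1.47, 1.37], [-3.14, 3.14]. Speed limits (rad/s): [2.57, 2.57, 3.14, 3.14, 3.14, 3.14].

## Interface

Orientations are given as [roll, pitch, yaw] about the fixed x, y, z axes, in that order (R = Rz(yaw) Ry(pitch) Rx(roll)).
In Python, from bench import bot, solve_ik, imaging gives the robot as it stands. Calls block until the motion is done:
- bot.move_ptp(position, orientation): joint-space move of the TCP to a pose.
- bot.movel(position, rot=None, max_speed=150, threshold=None): straight line of the TCP; rot=None keeps the orientation; max_speed is the mean speed in mm/s. With threshold (N) it stops when the force on the tool has changed by that much, and returns True; else False.
- bot.move_j(angles): joint-space move.
- bot.grip(opening, effort=None): opening from 0.0 (shut) to 1.0 (fully open); effort is the grip in N (None keeps the last); returns when the fingers have stopped.
- bot.dwell(seconds).
- solve_ik(position, orientation): joint angles nearest the present ones, or None.
- bot.get_state(): the state.
- imaging.capture(name): name is "scene" or "side" or "wrist"; returns the picture (384x512x3 uint8, blue, green, red); there is no depth.
- imaging.camera_model(name): a dict with "K" (3x3 intrinsics, pixels), "k1" (the pictures are not rectified: a ray, as slopes to the right and down, at radius r is drawn at 1 + k1 r^2 times it, then the intrinsics apply), "position" and "rotation" of the camera in the world. Camera axes: x right, y up, looking along -z (the intrinsics and any distortion apply to the point x, -y, -z); pixel columns grow to the right and rows downward; lengths in mm; the calibration is good to about 2 mm. A picture is of the moment at which its call begins: read the wrist's pose just before it. camera_model takes no time and is no camera call; for the wrist camera it gives the pose at the moment of the call.
A pose or a line that the arm cannot do raises bot.IKError and nothing moves.
- bot.sign_off(): hands the job in; it is judged then, once.
The state is a dict: "t": time; "qpos": joint angles; "joint_velocities": joint speeds; "effort": joint torques, N m; "tcp_pos": TCP position; "orientation": TCP orientation; "contact_force": force on the tool from outside, world axes, zero at the start; "wrist_torque": the same for the moment, N m; "opening": opening from 0.0 (shut) to 1.0 (fully open); "gripper_force": force on a finger pad.
Only numpy, scipy, OpenCV 4.12 (cv2) and the standard library are available. Lean on these libraries where they do the work, as an engineer would, in place of code of your own. Each camera call takes 0.05 s, during which the arm holds its last target. There are 200 camera calls.

## Task

The washed sharpening stones are stacked on the grey mat. Take the stack apart and lay each piece flat and lengthways in the middle of the tray whose inlay has its colour (white block, red stone, blue stone), and lower the charcoal stone with its wooden base onto the black holder so that both pins enter its holes and the base lies flush. Set every piece down without dropping it, let go of it, and leave the mug and the timer where they stand.

Things in the scene. Friction and masses are not known exactly. Their poses are not given: they have to be found in the camera images.
- white_block: White dressing block, 70 x 32 x 22 mm (length x, width y, height z), about 0.10 kg. Origin: centre of its underside; x along its length, z up. At the start the top of the stack, on the red stone. A half turn about z makes no difference.
- red_stone: Red sharpening stone, a block 106 x 42 x 24 mm (length x, width y, height z), about 0.22 kg, thin grey layer low on its sides. Origin: centre of its underside; x along its length, z up. At the start about centred on the blue stone, under the white block. A half turn about z makes no difference.
- blue_stone: Blue sharpening stone, a block 126 x 50 x 24 mm (length x, width y, height z), about 0.30 kg, thin grey layer low on its sides. Origin: centre of its underside; x along its length, z up. At the start about centred on the charcoal stone, under the red one. A half turn about z makes no difference.
- coarse_stone: Charcoal stone (132 x 58 x 20 mm) bonded on a light wooden base (190 x 58 x 12 mm), one piece, 0.5 kg; bottom of the stack, on the grey mat (its top at z = 0.008). Two 15 mm through holes in the base on its long centre line, 81 mm either side of the middle. Origin: centre of the base's underside; x along its length, z up. Either way round is right. Any place on the mat, turned a little.
- white_tray: Fixed dark wooden tray, 122 x 52 mm, on the mat, with a flat white inlay (90 x 38 mm) and a stop across each short end (9 mm thick, 14 mm high); no side walls. Origin: centre of its underside; the inlay's top is 10 mm above it. x along its length, z up. Any place on the mat, turned a little.
- red_tray: Fixed dark wooden tray, 158 x 62 mm, on the mat, with a flat red inlay (126 x 48 mm) and a stop across each short end (9 mm thick, 14 mm high); no side walls. Origin: centre of its underside; the inlay's top is 10 mm above it. x along its length, z up. Any place on the mat, turned a little.
- blue_tray: Fixed dark wooden tray, 178 x 70 mm, on the mat, with a flat blue inlay (146 x 56 mm) and a stop across each short end (9 mm thick, 14 mm high); no side walls. Origin: centre of its underside; the inlay's top is 10 mm above it. x along its length, z up. Any place on the mat, turned a little.
- holder: Fixed black holder, 206 x 68 x 18 mm, on the mat; two steel pins on its long centre line, 81 mm either side of the middle, 10 mm thick, 10 mm high above its top, tapering to 6 mm. The charcoal stone's base fits over them with 2.5 mm play all round, flat on the top. Origin: centre of its underside (top 18 mm above); x along the line of pins, z up. Any place on the mat, turned a little.
- mug: Green mug with a handle, bystander, 86 mm across and 96 mm high, loose, standing on the hob behind the mat. Origin: on its underside.
- timer: White round kitchen timer with a red grip, bystander, 67 mm across and 40 mm high, loose, at the right end of the mat. Origin: centre of its underside.

How it is judged (in metres and radians):
At the end, for the whole second after the job is handed in: White block, red and blue stone lie on the inlay of their colour, centred within 12 mm and 0.2 rad of the tray; the charcoal stone lies flush (2.5 mm) on the holder over both pins, within 5 mm and 0.08 rad (either way round is right); all flat, released, at rest (horizontal distance between white_block and white_tray below 0.012 m and z of white_block in the frame of white_tray between 0.0075 and 0.0125 m and angle between the x axis of white_block and the x axis of white_tray, either way round below 0.2 rad and angle between each of white_block, red_stone, blue_stone, coarse_stone's own z axis and vertical below 0.06 rad and linear speed of each of white_block, red_stone, blue_stone, coarse_stone below 0.02 m/s and horizontal distance between red_stone and red_tray below 0.012 m and z of red_stone in the frame of red_tray between 0.0075 and 0.0125 m and angle between the x axis of red_stone and the x axis of red_tray, either way round below 0.2 rad and horizontal distance between blue_stone and blue_tray below 0.012 m and z of blue_stone in the frame of blue_tray between 0.0075 and 0.0125 m and angle between the x axis of blue_stone and the x axis of blue_tray, either way round below 0.2 rad and horizontal distance between coarse_stone and holder below 0.005 m and z of coarse_stone in the frame of holder between 0.0155 and 0.0205 m and angle between the x axis of coarse_stone and the x axis of holder, either way round below 0.08 rad); the robot touches nothing.
It fails at once if the mug or the timer is pushed by more than 20 mm or tipped (distance of any of mug, timer from where it was at the start of the episode above 0.02 m or angle between mug's own z axis and vertical above 0.35 rad).
It fails at once if a stone is dropped (moves faster than 0.7 m/s, as after a fall of 25 mm, while the fingers do not hold it) ((linear speed of white_block above 0.7 m/s and contact force between the fingers and white_block below 0.05 N) or (linear speed of red_stone above 0.7 m/s and contact force between the fingers and red_stone below 0.05 N) or (linear speed of blue_stone above 0.7 m/s and contact force between the fingers and blue_stone below 0.05 N) or (linear speed of coarse_stone above 0.7 m/s and contact force between the fingers and coarse_stone below 0.05 N)).
It also fails if it takes over 115 s, if anything falls off the work surface, if the arm or the gripper's body presses on something with over 40 N, if the wrist force passes 120 N, or if a joint passes its speed limit or range.

## Working session

There is one attempt and no reset: what is moved stays moved. The work goes in short steps, each a Python script; the robot and the scene stay as the last script left them, time stands still between calls to the robot, and variables do not carry over. Pictures are saved under pics/ and viewed, at most 14 in all, crops included, and the job is handed in when it is done.

```bash
mkdir -p pics; ls; python3 - <<'E'
from bench import bot, imaging
import cv2
for n in ("scene","side","wrist"):
    m=imaging.camera_model(n); print(n,m)
    cv2.imwrite(f"pics/{n}0.png",imaging.capture(n))
s=bot.get_state(); print(s)
E
```

```text
pics
scene {'K': array([[355.36707899,   0.        , 252.27574783],
       [  0.        , 355.36707899, 194.03516307],
       [  0.        ,   0.        ,   1.        ]]), 'k1': 0.028037389955419965, 'position': array([  21.15211773, -547.9073918 ,  894.02855796]), 'rotation': array([ 0.77484033, -0.0208137 , -0.74412995])}
side {'K': array([[352.43566519,   0.        , 251.53295018],
       [  0.        , 352.43566519, 189.3218716 ],
       [  0.        ,   0.        ,   1.        ]]), 'k1': -0.013533771379042273, 'position': array([  330.44499744, -1140.0268812 ,   525.774932  ]), 'rotation': array([ 1.19820385, -0.01180049, -0.21700141])}
wrist {'K': array([[303.64218343,   0.        , 256.76298059],
       [  0.        , 303.64218343, 191.65284347],
       [  0.        ,   0.        ,   1.        ]]), 'k1': 0.0010752429425730792, 'position': array([ 77.93399248, 549.41952309, 372.93061174]), 'rotation': array([-0.33021672,  0.00151493,  1.27790691])}
{'t': 0.15, 'qpos': array([ 1.14382002e+00,  3.26759535e-01, -1.93334933e-01,  1.05200481e+00,
        5.26114609e-06,  1.43659369e+00]), 'joint_velocities': array([-3.93140372e-05, -5.59645588e-04,  7.92910579e-04, -1.11447766e-04,
        4.29064925e-04, -8.37892144e-04]), 'effort': array([ 1.53817593e-03, -4.43704784e+01,  2.62664294e+01,  1.04322704e-02,
       -3.29490291e-06, -1.49103744e-05]), 'tcp_pos': array([158.52706762, 526.16716003, 200.99672992]), 'orientation': array([-3.14030213e+00, -1.79548290e-04,  2.84881886e+00]), 'contact_force': array([ 0.31492698, -1.09083666, -0.11030106]), 'wrist_torque': array([0.06516254, 0.01381464, 0.01101631]), 'gripper_force': 0.0, 'opening': 1.0003942862157131}
```

View pics/scene0.png

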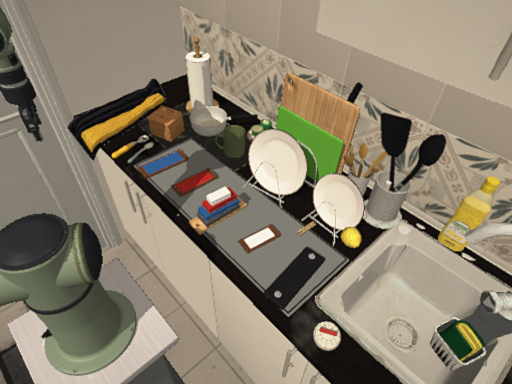

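View pics/side0.png

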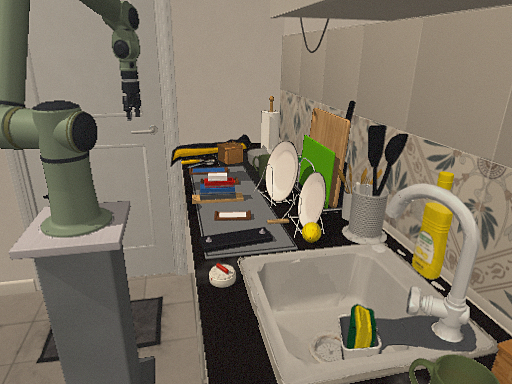

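The scene shows the stack around (220,208) and the trays: blue (163,162), red (196,181), white (259,238). The holder is at (298,277), with pins near (310,256) and (280,293), and the timer is at (327,335). The plate racks stand close behind the mat. Next I'll localise these roughly, then use the wrist camera from above.

```bash
cat > h.py <<'E'
import numpy as np, cv2
from scipy.spatial.transform import Rotation as R
from bench import bot, solve_ik, imaging
def ray(m,uv):
    p=cv2.undistortPoints(np.array(uv,float).reshape(-1,1,2),m["K"],np.array([m["k1"],0,0,0,0]))[:,0]
    d=np.c_[p[:,0],-p[:,1],-np.ones(len(p))]
    return R.from_euler("xyz",m["rotation"]).apply(d)
def plane(m,uv,z):
    d=ray(m,uv); c=np.array(m["position"]); return (c+d*((z-c[2])/d[:,2])[:,None])[:,:2]
def project(m,P):
    q=R.from_euler("xyz",m["rotation"]).inv().apply(np.array(P)-m["position"])
    x=q[:,:2]/-q[:,2:]*[1,-1]; x=x*(1+m["k1"]*(x**2).sum(1))[:,None]
    return x@np.diag(np.diag(m["K"])[:2])+m["K"][:2,2]
E
python3 - <<'E'
from h import *
np.set_printoptions(precision=1,suppress=True)
m=imaging.camera_model("scene")
for n,uv,z in [("blue",(163,162),18),("red",(196,181),18),("white",(259,238),18),("pin1",(310,256),31),("pin2",(280,293),31),("stackbase",(218,212),15),("whiteblk",(219,193),110),("timer",(327,330),40),("mug",(233,155),0),("matcorners",[(192,139),(136,166),(345,257),(290,310)],8),("rack",[(247,187),(305,225),(300,233),(288,205)],8)]:
    print(n,plane(m,uv,z).tolist())
s=bot.get_state()
print(R.from_euler("xyz",s["orientation"]).inv().apply(imaging.camera_model("wrist")["position"]-s["tcp_pos"]))
E
```

```text
blue [[478.69238047642136, 416.0437139333005]]
red [[509.4758783022349, 251.36289567429412]]
white [[502.88616418948465, -82.16586435396295]]
pin1 [[561.8032707974814, -235.39815136237183]]
pin2 [[411.76939711247064, -259.5205294033651]]
stackbase [[477.15598209286674, 86.85489897661364]]
whiteblk [[479.22353501188246, 77.264411671924]]
timer [[422.2842026842275, -408.682295609166]]
mug [[716.6685641019485, 292.11541588509556]]
matcorners [[650.9622357451082, 472.3544509752071], [396.3845328191897, 473.04390177402615], [651.7804978667438, -299.1116306219619], [406.51332437516396, -303.9089167247683]]
rack [[632.0984779467369, 116.15070261075789], [655.2588873856695, -137.59221108640514], [618.7770071688506, -148.77104451374566], [678.0988293947865, -40.77693130501336]]
[  83.9   -1.2 -172. ]
```

View pics/wrist0.png

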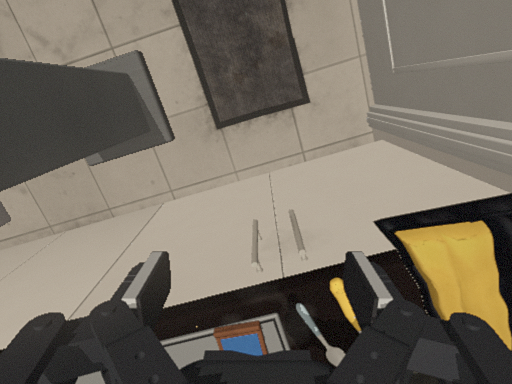

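```bash
python3 - <<'E'
from h import *
np.set_printoptions(precision=3,suppress=True)
for y in (330,70,-190):
    for yaw in (0,3.1416):
        print(y,yaw,solve_ik([330,y,320],[np.pi,0,yaw]),solve_ik([480,y,200],[np.pi,0,yaw]))
try:
    for i,y in enumerate((330,90,-190)):
        bot.move_ptp([330,y,320],[np.pi,0,0]); bot.dwell(.3)
        m=imaging.camera_model("wrist"); im=imaging.capture("wrist")
        cv2.imwrite(f"pics/w{i+1}.png",cv2.resize(im[:330],(800,516),interpolation=cv2.INTER_CUBIC)); np.save(f"m{i+1}.npy",m,allow_pickle=True)
        cv2.imwrite(f"raw{i+1}.png",im)
        print(bot.get_state()["t"],m["position"],m["rotation"])
except Exception as e: print(repr(e))
E
```

```text
330 0 [ 0.627  0.115 -0.163  1.293  0.    -2.515] [ 0.476  0.387 -0.107  1.077  0.    -2.666]
330 3.1416 [ 0.627  0.115 -0.163  1.293  0.     0.627] [ 0.476  0.387 -0.107  1.077  0.     0.476]
70 0 [-0.011 -0.143 -0.416  1.297  0.     3.131] [-0.008  0.208 -0.358  1.005  0.     3.134]
70 3.1416 [-0.011 -0.143 -0.416  1.297  0.    -0.011] [-0.008  0.208 -0.358  1.005  0.    -0.008]
-190 0 [-0.717 -0.055 -0.339  1.286  0.     2.425] [-0.52   0.265 -0.282  1.024  0.     2.622]
-190 3.1416 [-0.717 -0.055 -0.339  1.286  0.    -0.717] [-0.52   0.265 -0.282  1.024  0.    -0.52 ]
3.7917 [412.504 329.081 491.995] [-0.328 -0.    -1.571]
5.0917 [412.688  89.818 491.896] [-0.329 -0.    -1.569]
9.9833 [ 412.539 -190.936  492.035] [-0.328 -0.    -1.571]
```

View pics/w1.png

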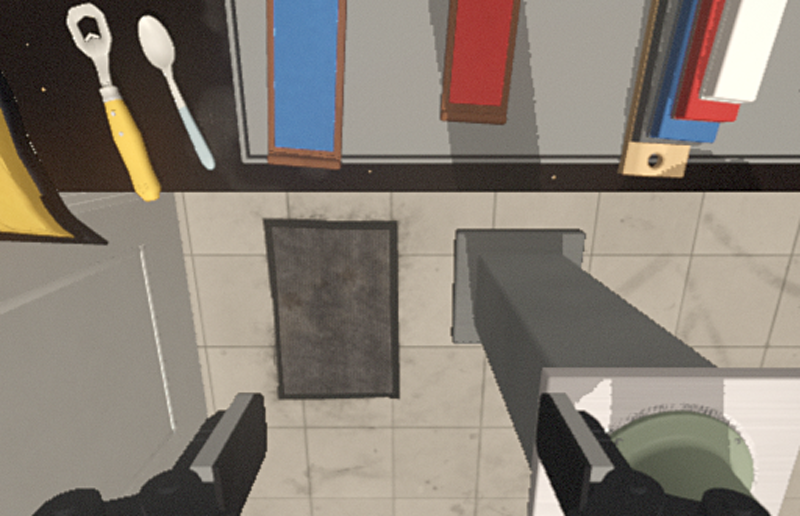

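View pics/w2.png

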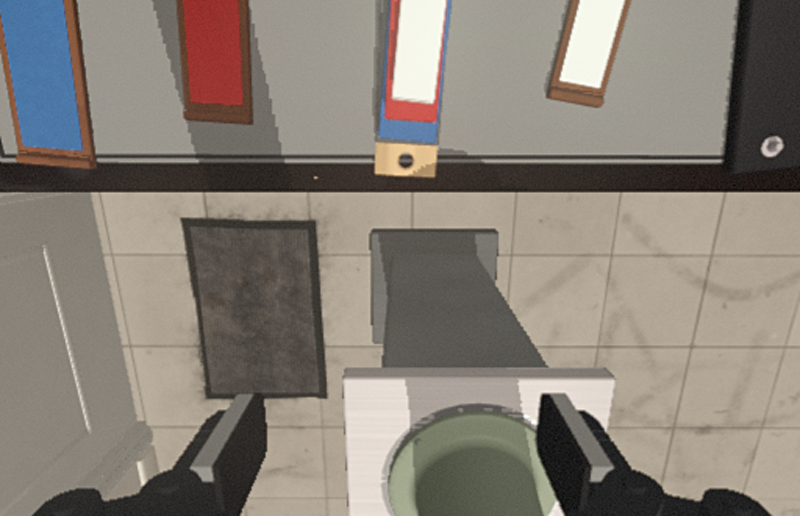

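View pics/w3.png

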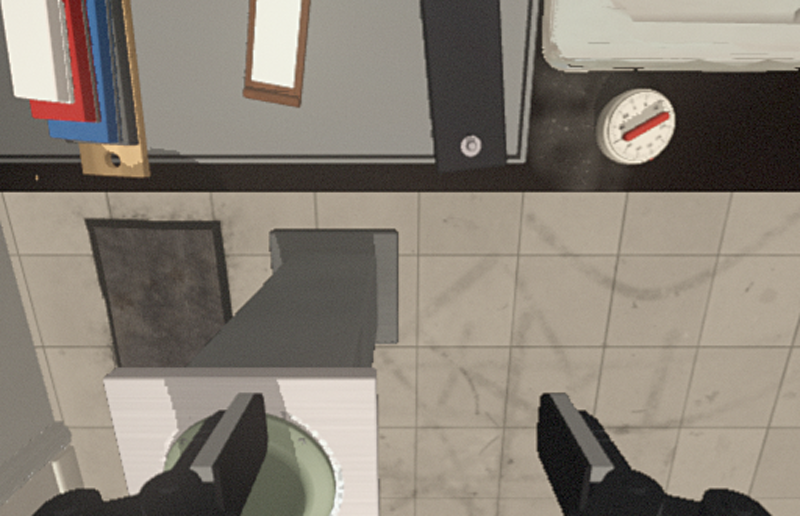

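The wrist camera looks back towards the fingers, so at yaw 0 most of each picture is floor. I'll retake the shots at yaw π over the mat, and save crops for precise reading.

```bash
python3 - <<'E'
from h import *
np.set_printoptions(precision=3,suppress=True)
try:
    for i,y in ((3,-170),(2,85),(1,330)):
        bot.move_ptp([400,y,330],[np.pi,0,np.pi]); bot.dwell(.3)
        m=imaging.camera_model("wrist"); im=imaging.capture("wrist")
        im=im[::-1,::-1]  # up=+x, col grows to -y
        cv2.imwrite(f"pics/v{i}.png",cv2.resize(im,(800,600),interpolation=cv2.INTER_CUBIC)); np.save(f"m{i}.npy",m,allow_pickle=True)
        print(bot.get_state()["t"],m["position"],m["rotation"])
except Exception as e: print(repr(e))
E
```

```text
12.8667 [ 315.752 -170.971  502.041] [-0.33   0.     1.571]
14.2167 [316.048  83.393 501.968] [-0.33   0.     1.569]
15.5333 [316.168 328.228 502.285] [-0.331  0.     1.569]
```

View pics/v1.png

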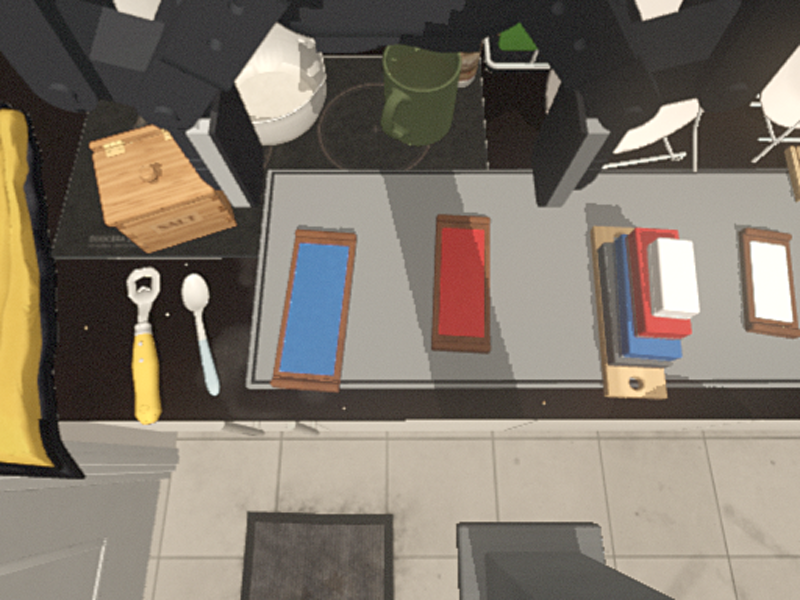

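View pics/v2.png

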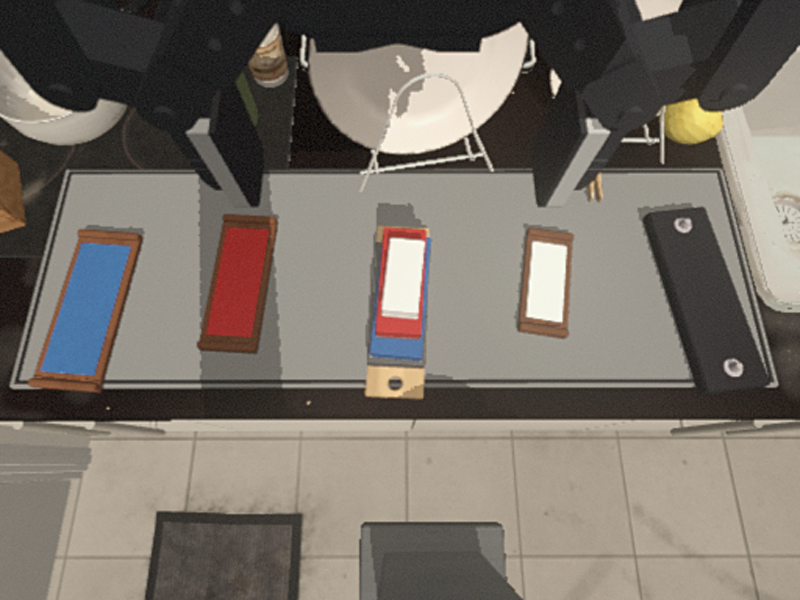

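View pics/v3.png

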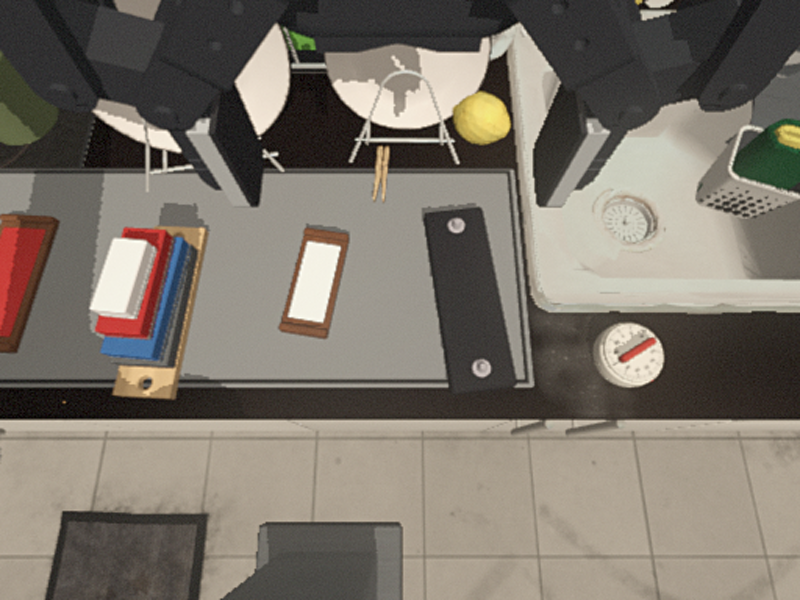

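The three views show all targets clearly. v1 has the blue and red trays, v2 has the stack seen end-on at (403,290) with the white tray at (547,282), and v3 has the holder with pins at (456,225) and (481,367). I'll measure them now, with automatic masks for the inlays and hand-read corners for the stack.

```bash
cat >> h.py <<'E'
S=1.5625
def raw(p): return 511.0*np.array([1,383/511])-((np.array(p,float)+.5)/S-.5)
def rect(P,n):
    (cx,cy),(w,h),a=cv2.minAreaRect(P.astype(np.float32)); a=np.radians(a)
    if h>w: w,h,a=h,w,a+np.pi/2
    a=(a+np.pi/2)%np.pi-np.pi/2
    print(n,"c %.1f %.1f  %.1fx%.1f yaw %.3f"%(cx,cy,w,h,a)); return cx,cy,a
def inlay(im,m,seed,z,n,tol=22):
    """im: flipped enlarged view; flood fill the inlay at seed"""
    mk=np.zeros((im.shape[0]+2,im.shape[1]+2),np.uint8)
    cv2.floodFill(im.copy(),mk,seed,0,(tol,)*3,(tol,)*3,4|cv2.FLOODFILL_MASK_ONLY|cv2.FLOODFILL_FIXED_RANGE|255<<8)
    mk=cv2.morphologyEx(mk[1:-1,1:-1],cv2.MORPH_OPEN,np.ones((5,5)))
    ys,xs=np.nonzero(mk); return rect(plane(m,raw(np.c_[xs,ys]),z),n)
E
python3 - <<'E'
from h import *
M={i:np.load(f"m{i}.npy",allow_pickle=True).item() for i in (1,2,3)}
V={i:cv2.imread(f"pics/v{i}.png") for i in M}
for i,s in ((1,(315,310)),(2,(90,310))): inlay(V[i],M[i],s,18,f"blue v{i}",35)
for i,s in ((1,(462,290)),(2,(238,290))): inlay(V[i],M[i],s,18,f"red v{i}",35)
for i,s in ((2,(547,282)),(3,(313,285)),(1,(770,285))): inlay(V[i],M[i],s,18,f"white v{i}",30)
for i,p in ((3,[(456,224),(481,366)]),(2,[(683,224),(733,366)])):
    P=plane(M[i],raw(p),36); d=P[0]-P[1]; print("holder",i,P.mean(0),np.linalg.norm(d),np.arctan2(d[1],d[0]))
inlay(V[2],M[2],(405,270),110,"white blk",25)
for n,z,p in (("white",110,[(391,236),(426,238),(419,313),(381,310)]),("red",88,[(384,227),(427,230),(421,337),(374,334)])):
    rect(plane(M[2],raw(p),z),n)
rect(plane(M[2],raw([(370,357),(425,360)]),64),"blue near edge")
rect(plane(M[2],raw([(367,366),(425,368)]),20),"charcoal near corner base z20")
print("hole v2,v1,v3",[plane(M[i],raw(p),20) for i,p in ((2,(395,383)),(1,(637,383)),(3,(147,382)))])
print("far end corners base v1",plane(M[1],raw([(593,227),(630,227),(608,398),(667,397)]),20))
c=V[2][190:410,340:460]; cv2.imwrite("pics/c2.png",cv2.resize(c,None,fx=2.7,fy=2.7,interpolation=cv2.INTER_CUBIC))
E
```

```text
blue v1 c 475.3 416.1  145.4x55.6 yaw -0.079
blue v2 c 475.3 415.7  145.5x56.3 yaw -0.077
red v1 c 504.7 257.5  126.4x48.6 yaw -0.062
red v2 c 504.9 257.1  126.5x49.2 yaw -0.064
white v2 c 503.5 -80.0  89.6x37.6 yaw -0.163
white v3 c 503.7 -80.5  89.5x37.8 yaw -0.170
white v1 c 503.6 -80.0  89.6x37.3 yaw -0.172
holder 3 [ 484.33014638 -244.59034571] 158.35583416034302 0.11676797404388302
holder 2 [ 483.93668473 -239.87168627] 158.31468681487917 0.1172296107654237
white blk c 473.7 77.6  69.4x30.8 yaw -0.107
white c 475.1 77.1  72.8x33.0 yaw -0.105
red c 477.0 79.0  107.7x42.3 yaw -0.076
blue near edge c 407.6 83.1  51.5x0.0 yaw 1.514
charcoal near corner base z20 c 408.0 84.6  59.4x0.0 yaw 1.534
hole v2,v1,v3 [array([[391.62810813,  85.63661503]]), array([[391.64912042,  85.40241903]]), array([[392.49631927,  82.66825872]])]
far end corners base v1 [[568.03201673 106.02915393]
 [567.94734153  64.09109562]
 [376.70727095 116.96491901]
 [377.59785639  57.63766516]]
```

View pics/c2.png

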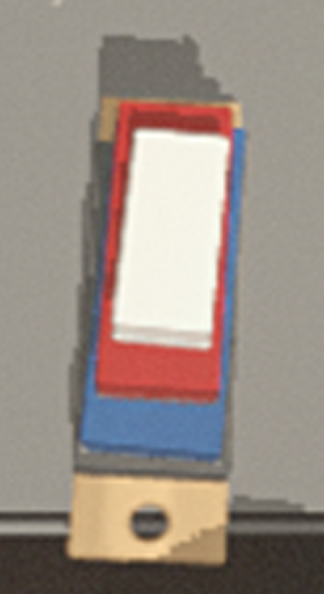

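White block and tray measurements agree across views, with sizes within 1 mm of the given ones. The pin discs fit z≈26 rather than 36, so I'll recompute those. Next is the white block.

```bash
cat >> h.py <<'E'
def st(n=""):
    s=bot.get_state(); print(n,"t %.1f"%s["t"],"tcp",np.round(s["tcp_pos"],1),"open %.3f gf %.1f"%(s["opening"],s["gripper_force"]),"F",np.round(s["contact_force"],1)); return s
def rpy(a): return [np.pi,0,(np.pi+a+np.pi)%(2*np.pi)-np.pi]
def pick(x,y,a,zu,lift,effort=40,off=3):
    bot.move_ptp([x,y,zu+off+70],rpy(a)); bot.movel([x,y,zu+off+12],max_speed=120)
    h=bot.movel([x,y,zu+off],max_speed=30,threshold=8); st(f"down hit={h}")
    bot.grip(0.0,effort); st("gripped")
    bot.movel([x,y,zu+off+lift],max_speed=80); return st("lifted")
def place(x,y,a,zu,off=3,zc=70):
    """zu: support height; lower till contact"""
    bot.move_ptp([x,y,zu+off+zc],rpy(a)); bot.dwell(.2); bot.movel([x,y,zu+off+8],max_speed=100); bot.dwell(.2)
    h=bot.movel([x,y,zu+off-2.5],max_speed=15,threshold=5); bot.dwell(.2); st(f"set hit={h}")
E
python3 - <<'E'
from h import *
for i,p in ((3,[(456,224.5),(481.5,366.5)]),(2,[(683,224.5),(733.5,366.5)])):
    m=np.load(f"m{i}.npy",allow_pickle=True).item()
    P=plane(m,raw(p),26); d=P[0]-P[1]; print("holder",i,P.mean(0),np.linalg.norm(d),np.arctan2(d[1],d[0]))
bot.grip(1.0)
pick(474,77.3,-0.106,88,40)
im=imaging.capture("wrist")[::-1,::-1]; cv2.imwrite("pics/g1.png",im)
E
```

```text
holder 3 [ 487.37892717 -246.39572229] 161.69709306343893 0.11993364188928797
holder 2 [ 486.97134014 -246.94112486] 161.65776514173135 0.1204496727254404
down hit=False t 18.1 tcp [473.8  77.3  90.9] open 0.995 gf 0.0 F [0.3 0.3 0.5]
gripped t 18.9 tcp [474.   77.3  91. ] open 0.002 gf 0.0 F [-0.1  0.2  0.3]
lifted t 19.5 tcp [473.9  77.3 130.9] open 0.002 gf 0.0 F [-0.  -0.7 -0. ]
```

View pics/g1.png

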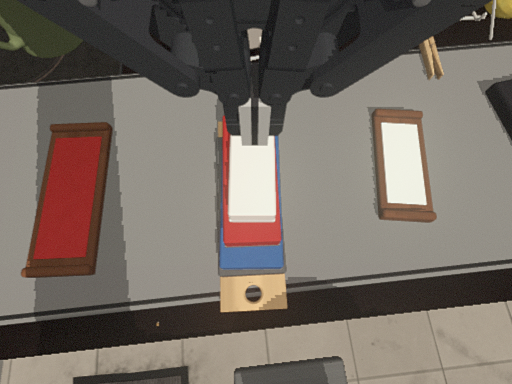

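```bash
python3 - <<'E'
from h import *
np.set_printoptions(precision=1,suppress=True)
m=imaging.camera_model("wrist"); s=bot.get_state(); print(s["tcp_pos"],s["orientation"])
T=s["tcp_pos"]; f=lambda P: np.array([511,383])-project(m,P)
print("tcp px",f([T]),"z+19",f([T+[0,0,19]]))
print("block corners",f([[474+a*35,77.3+b*16-a*3.6,110] for a,b in((1,1),(1,-1),(-1,-1),(-1,1))]))
im=cv2.imread("pics/g1.png"); S2=cv2.resize(im[80:240,180:340],None,fx=3.7,fy=3.7,interpolation=cv2.INTER_CUBIC)
cv2.imwrite("pics/g1c.png",S2)
cv2.imwrite("pics/g1s.png",cv2.resize(imaging.capture("side")[90:230,170:330],None,fx=4,fy=4,interpolation=cv2.INTER_CUBIC))
E
```

```text
[473.6  77.3 130.6] [-3.1 -0.   3. ]
tcp px [[252.5 153.4]] z+19 [[252.3 138.6]]
block corners [[230.6 123.6]
 [274.3 119.6]
 [277.  213.1]
 [228.2 218.1]]
```

View pics/g1s.png

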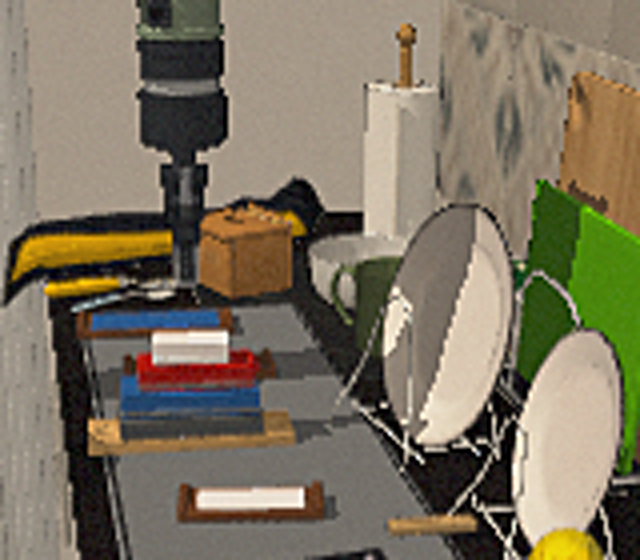

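View pics/g1c.png

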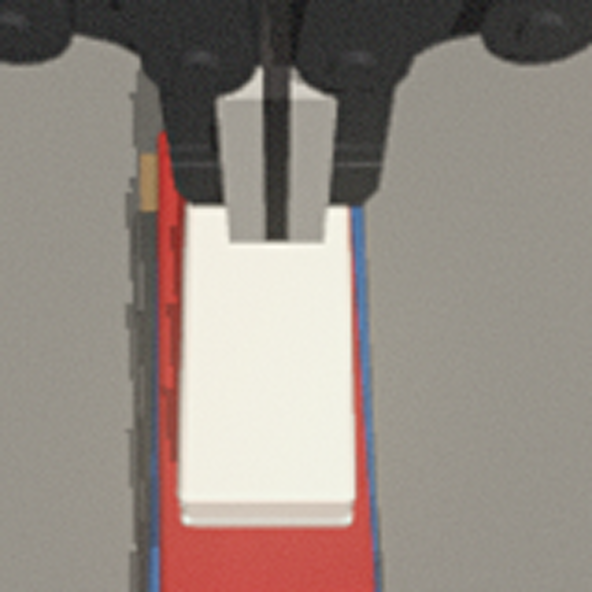

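```bash
python3 - <<'E'
from h import *
np.set_printoptions(precision=1,suppress=True)
mw=imaging.camera_model("wrist"); ms=imaging.camera_model("side")
d1=ray(mw,[511-254.9,383-145.7])[0]; d2=ray(ms,[216.5,165])[0]
A=np.c_[d1,-d2]; t=np.linalg.lstsq(A,ms["position"]-mw["position"],rcond=None)[0]
print("tip near edge", mw["position"]+d1*t[0], ms["position"]+d2*t[1])
T=bot.get_state()["tcp_pos"]
g=lambda P:(project(ms,P)-[170,90])*4
print("side crop: tcp",g([T]),"block top centre/corners",g([[474,77,110],[439,65,110],[509,58,110],[439,65,88]]))
print("wrist Tcp near edge",np.array([511,383])-project(mw,[T+[-11,0,0],T+[-11,0,13],T+[-11,0,26]]))
E
```

```text
tip near edge [472.6  75.9 142.1] [473.5  75.9 142.5]
side crop: tcp [[186.1 312.3]] block top centre/corners [[187.3 333.7]
 [150.2 340.2]
 [228.4 338.1]
 [151.  363.2]]
wrist Tcp near edge [[254.3 169.5]
 [254.4 160.6]
 [254.4 150.4]]
```

The block is still in place and the fingers closed above it. The shut fingertips look about 12 mm higher than the reported TCP. I'll measure this by touching the block top (z = 110) gently with the fingers shut.

```bash
python3 - <<'E'
from h import *
h=bot.movel([474,77.3,92],max_speed=20,threshold=2.5); st(f"hit={h}")
im=imaging.capture("wrist")[::-1,::-1]; cv2.imwrite("pics/g2.png",cv2.resize(im[60:260,160:360],None,fx=3,fy=3,interpolation=cv2.INTER_CUBIC))
bot.movel([474,77.3,135],max_speed=120)
E
```

```text
hit=False t 21.7 tcp [474.1  77.3  92.1] open -0.003 gf 0.0 F [ 0.6 -0.3  0.2]
```

View pics/g2.png

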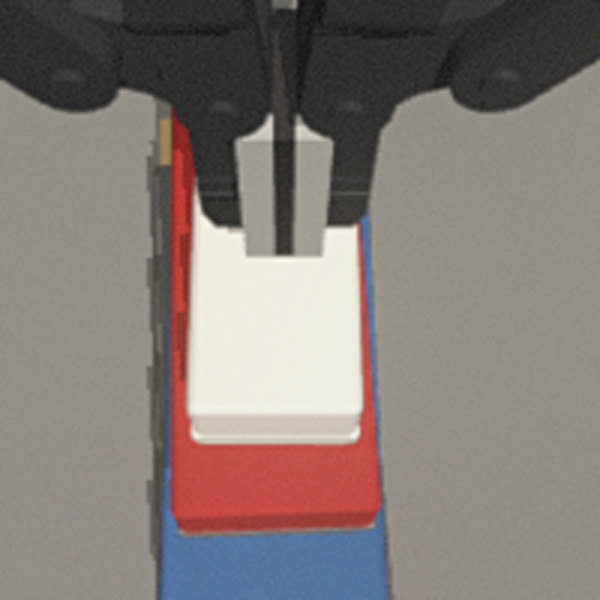

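The tips still don't touch at TCP z = 92, so they really sit at least 18 mm behind the reported TCP. I've used all 14 pictures, so I'll probe further down by force.

```bash
python3 - <<'E'
from h import *
bot.movel([474,77.3,94],max_speed=120); bot.dwell(.2)
h=bot.movel([474,77.3,70],max_speed=20,threshold=2.5); st(f"hit={h}")
bot.movel([474,77.3,135],max_speed=120); st()
E
```

```text
hit=True t 23.7 tcp [473.8  77.3  80.3] open -0.003 gf 3.0 F [-1.2  1.   4.7]
 t 24.3 tcp [473.7  77.3 134.5] open 0.005 gf 0.0 F [0.3 0.7 0.1]
```

The fingers touch the block top at TCP z≈80.5, so the shut tips are about 29.5 mm behind the reported TCP. That also matches the wrist picture, and x/y are fine. I'll apply this offset and retry the pick.

```bash
cat >> h.py <<'E'
TIP=29.5
_p,_q=pick,place
def pick(x,y,a,zu,lift,**k): return _p(x,y,a,zu-TIP,lift,**k)
def place(x,y,a,zu,**k): return _q(x,y,a,zu-TIP,**k)
E
python3 - <<'E'
from h import *
bot.grip(1.0)
pick(474,77.3,-0.106,88,50)
E
```

```text
down hit=False t 26.6 tcp [473.9  77.3  61.4] open 1.000 gf 0.0 F [ 0.1  1.  -0.2]
gripped t 27.1 tcp [474.3  77.4  61.8] open 0.366 gf 41.1 F [-0.5  0.1  2.5]
lifted t 27.9 tcp [473.6  77.3 111.1] open 0.367 gf 40.7 F [-0.4 -0.1 -0.9]
```

```bash
cat >> h.py <<'E'
def release(lift=90):
    bot.grip(1.0); bot.dwell(.2); T=bot.get_state()["tcp_pos"]
    bot.movel([T[0],T[1],T[2]+lift],max_speed=150); st("released")
E
python3 - <<'E'
from h import *
place(503.6,-80.2,-0.168,18)
release()
bot.move_ptp([400,85,330],rpy(0)); bot.dwell(.3)
m=imaging.camera_model("wrist"); im=cv2.resize(imaging.capture("wrist")[::-1,::-1],(800,600),interpolation=cv2.INTER_CUBIC)
cv2.imwrite("a1.png",im); np.save("a1.npy",m,allow_pickle=True)
inlay(im,m,(547,282),40,"white block placed",30)
hsv=cv2.cvtColor(im,cv2.COLOR_BGR2HSV); print(im[260:330:10,403].tolist())
inlay(im,m,(403,275),88,"red",30)
inlay(im,m,(403,275),88,"red",45)
st()
E
```

```text
set hit=True t 30.5 tcp [503.5 -80.2  -8.2] open 0.368 gf 41.4 F [-1.3 -0.3  5.2]
released t 32.0 tcp [502.3 -79.8  80.8] open 0.999 gf 0.0 F [-0.   0.1 -0.3]
white block placed c 503.0 -81.2  69.6x30.3 yaw -0.163
[[66, 69, 203], [64, 70, 200], [66, 72, 202], [66, 73, 205], [67, 72, 202], [69, 75, 205], [71, 75, 205]]
red c 478.1 79.3  106.0x40.4 yaw -0.069
red c 476.9 79.4  109.8x41.2 yaw -0.064
 t 33.6 tcp [400.   84.7 329.4] open 0.999 gf 0.0 F [-0.3 -0.5  0.4]
```

The white block is on its tray, about 1 mm off centre. The red stone is next, followed by a check and a measurement of the blue stone.

```bash
python3 - <<'E'
from h import *
s=pick(478,79.3,-0.07,64,50)
assert s["gripper_force"]>20
place(504.8,257.3,-0.063,18); release()
bot.move_ptp([400,170,330],rpy(0)); bot.dwell(.3)
m=imaging.camera_model("wrist"); im=cv2.resize(imaging.capture("wrist")[::-1,::-1],(800,600),interpolation=cv2.INTER_CUBIC)
cv2.imwrite("a2.png",im); np.save("a2.npy",m,allow_pickle=True)
f=lambda P:((np.array([511,383])-project(m,[P])[0])+.5)*S-.5
for P,z,n in (((504.8,257.3,42),42,"red placed"),((478,80,64),64,"blue")):
    p=tuple(int(v) for v in f(P)); print(p,im[p[1],p[0]])
    for t in (30,45): inlay(im,m,p,z,n,t)
E
```

```text
down hit=False t 35.7 tcp [477.9  79.3  37.4] open 0.996 gf 0.0 F [0.2 0.2 0.2]
gripped t 36.2 tcp [478.3  79.5  37.8] open 0.477 gf 41.5 F [-0.5  0.2  3.2]
lifted t 36.9 tcp [477.5  79.3  87.1] open 0.485 gf 40.8 F [-0.4  0.6 -2.8]
set hit=True t 39.6 tcp [504.7 257.3  -8.1] open 0.480 gf 41.8 F [0.1 0.6 5.8]
released t 41.0 tcp [503.  256.7  80.3] open 1.000 gf 0.0 F [-0.3 -0.2 -1.6]
(312, 270) [ 46  49 153]
red placed c 496.7 255.8  123.4x45.8 yaw -0.009
red placed c 496.8 253.3  123.9x49.3 yaw -0.070
(488, 286) [175 130  89]
blue c 472.7 79.5  125.9x48.7 yaw -0.099
blue c 471.2 79.8  128.9x49.8 yaw -0.084
```

```bash
python3 - <<'E'
from h import *
im=cv2.imread("a2.png"); m=np.load("a2.npy",allow_pickle=True).item()
for t in (10,15,20): inlay(im,m,(312,270),42,"red placed",t)
s=pick(472.7,79.6,-0.092,40,60)
assert s["gripper_force"]>20
place(475.3,415.9,-0.078,18,zc=90); release()
bot.move_ptp([400,85,330],rpy(0)); bot.dwell(.3)
m=imaging.camera_model("wrist"); im=cv2.resize(imaging.capture("wrist")[::-1,::-1],(800,600),interpolation=cv2.INTER_CUBIC)
cv2.imwrite("a3.png",im); np.save("a3.npy",m,allow_pickle=True)
f=lambda P:((np.array([511,383])-project(m,[P])[0])+.5)*S-.5
for P,z,n in (((475,416,42),42,"blue placed"),((504.8,257.3,42),42,"red placed"),((473,80,40),40,"charcoal")):
    p=tuple(int(v) for v in f(P)); print(p,im[p[1],p[0]])
    for t in (12,20,30): inlay(im,m,p,z,n,t)
# holes in the base, dark blobs
for x in (391.6,553):
    p=f((x,83,20)).astype(int); c=cv2.cvtColor(im[p[1]-16:p[1]+17,p[0]-16:p[0]+17],cv2.COLOR_BGR2GRAY)
    print(p); print(c[::3,::3])
E
```

```text
red placed c 505.2 255.6  103.8x40.2 yaw -0.059
red placed c 505.1 255.6  104.0x40.8 yaw -0.060
red placed c 505.1 255.5  104.3x41.0 yaw -0.060
down hit=False t 44.7 tcp [472.6  79.6  13.4] open 0.998 gf 0.0 F [-0.3 -0.9 -0.7]
gripped t 45.2 tcp [473.   79.8  13.9] open 0.574 gf 42.3 F [-0.9  0.6  4.6]
lifted t 46.1 tcp [472.2  79.6  73.1] open 0.572 gf 41.8 F [-0.6  0.3 -3. ]
set hit=True t 49.4 tcp [475.3 415.9  -8.1] open 0.576 gf 42.8 F [-1.8 -0.9  7. ]
released t 50.8 tcp [473.5 414.7  79.9] open 1.000 gf 0.0 F [0.6 0.5 0.4]
(73, 297) [165 118  76]
blue placed c 474.7 413.4  124.2x48.0 yaw -0.079
blue placed c 474.9 413.4  124.9x48.6 yaw -0.080
blue placed c 474.9 413.4  125.7x49.2 yaw -0.078
(232, 270) [ 41  44 149]
red placed c 505.1 255.1  104.0x40.3 yaw -0.063
red placed c 505.3 255.2  104.6x41.1 yaw -0.060
red placed c 496.5 255.1  123.6x49.2 yaw 0.026
(401, 300) [109 116 121]
charcoal c 472.5 81.1  130.6x57.0 yaw -0.056
charcoal c 475.9 82.9  138.3x61.9 yaw -0.054
charcoal c 484.3 82.4  159.6x63.2 yaw -0.049
[398 382]
[[172 165 155 159 141 144 132 130 124 109 110]
 [201 20
[... 290 characters left out ...]
6  68  67 104 191 200 198 167]
 [202 204 208 205 173 170 210 211 197 162 144]
 [201 208 210 208 211 215 198 159 144 147 150]
 [144 154 152 165 167 178 151 142 140 139 141]]
[398 238]
[[110 132 152 151 144 113 114 123 152 154 152]
 [165 155 155 139 143 141 130 131 120 122 118]
 [193 195 203 199 200 203 200 198 196 200 203]
 [192 194 201 194 196 200 202 195 200 199 199]
 [159 160 184 197 200 201 142 120 129 157 207]
 [139 141 146 138 140 124  97 109 107  93 137]
 [134 147 151 141 149 143 109 113 111 111 146]
 [115 110 106 111 112 105 103 102 103 119 124]
 [115 118 117 118 117 121 118 117 114 116 117]
 [114 115 115 117 116 117 120 118 116 115 116]
 [116 115 115 112 117 120 117 115 116 119 118]]
```

Red and blue are both within 3 mm. Placements come out about 1.3 mm low in y relative to the command, so I'll correct for that with the charcoal piece.

```bash
python3 - <<'E'
from h import *
s=pick(472.4,81.5,-0.056,8,70,effort=60)
assert s["gripper_force"]>30
place(487.2,-245.3,0.120,26,zc=70)
st()
E
```

```text
down hit=False t 55.0 tcp [472.2  81.5 -18.7] open 0.999 gf 0.0 F [ 0.3 -0.   0.8]
gripped t 55.4 tcp [472.7  81.8 -18. ] open 0.672 gf 65.1 F [-1.3  1.2  5.8]
lifted t 56.4 tcp [471.9  81.5  51. ] open 0.667 gf 64.5 F [ 0.1  0.3 -4.4]
set hit=True t 59.6 tcp [ 487.2 -245.3   -0. ] open 0.667 gf 65.5 F [-0.8 -0.5  4.9]
 t 59.6 tcp [ 487.2 -245.3   -0. ] open 0.667 gf 65.5 F [-0.8 -0.5  4.9]
```

The base seated at the expected height (+0.4 mm, the same as the other pieces), so it is flush over the pins. I'll release and verify.

```bash
python3 - <<'E'
from h import *
release()
bot.move_ptp([400,-170,330],rpy(0)); bot.dwell(.3)
m=imaging.camera_model("wrist"); im=cv2.resize(imaging.capture("wrist")[::-1,::-1],(800,600),interpolation=cv2.INTER_CUBIC)
f=lambda P:((np.array([511,383])-project(m,[P])[0])+.5)*S-.5
for P,z,n in (((487,-246,58),58,"charcoal"),((503,-80,40),40,"white"),((415,-255,38),38,"base end near"),((558,-236,38),38,"base end far")):
    p=tuple(int(v) for v in f(P)); print(p,im[p[1],p[0]])
    for t in (10,15,25): inlay(im,m,p,z,n,t)
# metal pins visible through the holes
for sx in (-81,81):
    p=f((487.2+sx*.993,-246.6+sx*.12,38)).astype(int); c=cv2.cvtColor(im[p[1]-16:p[1]+17,p[0]-16:p[0]+17],cv2.COLOR_BGR2GRAY); print(p); print(c[::3,::3])
st()
E
```

```text
released t 60.9 tcp [ 485.4 -244.1   88.2] open 0.999 gf 0.0 F [-0.2 -0.1  0. ]
(472, 280) [103 108 114]
charcoal c 487.1 -246.3  130.9x55.7 yaw 0.122
charcoal c 488.2 -246.4  133.4x56.6 yaw 0.121
charcoal c 489.9 -246.4  137.8x57.9 yaw 0.120
(310, 272) [224 236 239]
white c 502.8 -81.8  67.6x29.8 yaw -0.165
white c 503.1 -81.9  68.6x30.3 yaw -0.165
white c 503.0 -81.9  69.2x30.9 yaw -0.167
(482, 355) [146 197 231]
base end near c 407.4 -253.2  27.4x23.7 yaw 0.084
base end near c 408.6 -261.9  43.8x28.3 yaw -1.459
base end near c 408.2 -261.0  46.8x29.5 yaw -1.452
(457, 226) [103 112 115]
base end far c 494.9 -250.1  136.6x58.7 yaw 0.122
base end far c 496.1 -249.9  139.4x59.3 yaw 0.122
base end far c 497.8 -250.0  144.0x60.8 yaw 0.119
[484 363]
[[ 86  87  97 101 111 123 145 155 167 188 187]
 [178 190 193 195 198 204 204 197 190 188 188]
 [194 194 193 196 197 199 201 198 189 186 186]
 [192 192 194 197 201 184 194 198 190 186 186]
 [189 193 195 184 122 148 152 143 187 188 187]
 [189 193 193 157 118 147 151 101 162 191 186]
 [186 192 192 134 138 187 171 110 151 190 187]
 [184 192 196 173 122 169 145 126 182 190 189]
 [182 192 192 192 172 134 142 190 204 189 187]
 [180 189 195 197 197 201 201 204 202 193 190]
 [179 181 192 194 196 191 186 177 172 148 138]]
[457 218]
[[102 103 100 105 105 102 102 101 102 101 104]
 [102 100 102 104 108 114 116 133 137 146 164]
 [158 158 177 189 188 187 188 191 193 189 189]
 [191 187 190 188 190 189 192 190 190 188 188]
 [189 183 190 190 166 149 148 134 194 185 143]
 [182 146 151 139 104 117 105  85 120 137 135]
 [137 136 136 135 116 128 132 107 125 143 132]
 [140 124 116 114  98 106 107 101 102 102 109]
 [106 110 110 107 112 111 113 110 105 111 109]
 [108 108 110 110 109 110 113 109 108 111 110]
 [107 111 105 109 108 109 111 112 107 109 110]]
 t 62.3 tcp [ 399.9 -170.   329.2] open 1.001 gf 0.0 F [-0.5 -0.4  0.3]
```

The charcoal stone measures (487.1, −246.3) at yaw 0.122, against the holder's (487.2, −246.6) at 0.120, and a bright pin shows inside the near hole. Everything is in place and the arm is clear, so I'm handing in.

```bash
python3 -c "
from bench import bot
print(bot.sign_off())"
```

```text
the job is handed in; nothing more can be done
None
```

I handed the job in at about 62 s: the white, red and blue pieces measured within about 3 mm of their tray centres, the charcoal stone sits flush on the holder pins, and the arm stayed away from the mug and the timer; sign-off returned no verdict.

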